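# Index the card terminal's swivel stand to face the bill tray

## Task

Turn the card payment terminal on its swivel stand one hole round, towards the side where the rectangular bill tray lies: pull the stand's spring-loaded knob up, swing the arm to the very next hole, and let the pin spring fully home there. Do not knock the upturned wine glass beside the stand or shift the bill tray.

Things in the scene. Friction and masses are not known exactly. Their poses are not given: they have to be found in the camera images.
- stand: Screwed-down swivel stand; base x -150..60, y -130..130, top z 22 mm. Origin on the counter on the arm's upright pivot; z up, x to the customers, y left. Five 24 mm holes, 18 deep, 30 deg apart at radius 120 about the pivot; the pin starts in the middle one (-120, 0), its neighbours are (-104, +-60). The arm (top z 52, turns easily) bears the terminal (top z 130), which faces away from the pin.
- knob (a point): Middle of the pin's knob: upright black ribbed cylinder, 34 mm across, 32 tall, at the arm's end opposite the terminal's front; below it a 28 mm bushing, top z 60. Pin home: 84 mm above the counter. Pulls straight up at most 32 mm against a 4 to 8 N spring, spins freely; the round-ended pin clears the hole 16 mm up. Let go, it drops in if within 5 mm of a hole's centre, else it rides on the plate.
- bill_tray: Rectangular steel bill tray, 120 x 180 x 18 mm, low rim, paper slip in it, lying some 25 cm from the pivot on the customers' side (+x of the stand), to the left (+y of the stand) or right (-y). A round steel dish lies on the other side. To face +y the terminal's pin goes to the hole at -y, and the reverse. Origin: centre of the underside.
- wine_glass: Wine glass standing upside down on the counter beside the stand, on its +y side, some 26 cm from the pivot: 84 mm across, 182 mm tall. Origin at the centre of the rim on the counter. A plain tumbler, 110 mm tall, stands on the opposite side.
Things that resemble listed ones, but are neither listed nor needed, are in the scene too. Leave any pink or purple look-alike of the bill_tray alone.

How it is judged:
By the outcome, as a careful person would: the job done as asked, in the order asked, and still so for the second after the job is handed in, with the robot touching nothing.
It also fails if it takes over 35 s, if anything falls off the work surface, if the arm or the gripper's body presses on something with over 40 N, if the wrist force passes 120 N, or if a joint passes its speed limit or range.

## Robot

A 6-joint arm with a two-finger parallel gripper is mounted at the origin on the work surface. World frame = base frame: x ahead of the robot, y to its left, z up, the work surface at z = 0. Lengths are in m, angles in rad, forces in N, time in s.
With the tool pointing down it reaches from about 0.35 to 0.975 m from the base axis. Payload 4.9 kg.
Tool frame: the origin (TCP) lies midway between the tips of the shut fingers; the grasp point (between the pads) lies 19 mm behind it; z points along the fingers, y is the line along which they close (so a half turn about z gives the same grasp; the last joint's range is limited). The gripper opens to 85 mm and grips with 20 to 120 N. Pads are 22 mm wide; open, the fingers measure 114 mm over their backs; the gripper's body (76 mm by 85 mm) begins 54 mm behind the grasp point. The pads swing forward as they close: fully open they stand 13 mm farther back than shut.
Start: joints at [1.076, 0.053, 1.613, -0, 1.476, -0.119], TCP at [0.229, 0.581, 0.231] pointing down, gripper open.
Joint ranges: [-3.01, 3.01], [-1.01, 2.22], [0.06, 2.58], [-1.02, 4.17], [0.09, 2.62], [-3.14, 3.14]. Speed limits (rad/s): [2.57, 2.57, 3.14, 3.14, 3.14, 3.14].

## Interface

Orientations are given as a unit quaternion [w, x, y, z].
In Python, from plant import * gives the robot as it stands.
- The arm moves only by the tool jog_arm, never from a script. Its argument "targets" is a list of rows, each a list of 3 entries, a list of its own where there are three numbers: the shift along the tool's x, y, z in units of 25 mm (1.0 is 25 mm), then the turn, a rotation vector about the tool's x, y, z in units of 8 degrees (1.0 is 8 degrees), then the opening in per cent of the stroke, from 0 (shut) to 100 (fully open). A call has 1 to 8 rows; each row is the pose to reach, as a shift and turn from the pose commanded when the call began, along the tool's axes at that moment; what a row does not reach only later rows make up. A row lasts 1/8 s, in which the tool goes at most 62.5 mm and 10.7 degrees, less where a joint would pass 70% of its speed; a pose out of reach is approached as far as the arm can. A call with a gripper value outside its range is refused whole. The fingers move at their own pace and stop on an object; the grip force is fixed at half the most. Time passes only in rows, so rows that repeat a pose let the fingers close. It gives the time, the measured TCP pose, the force, the opening and the grip force at its end, in the units of the state.
- state(): the state, without advancing time (a new reading comes with each control period).
- grab_frame(name): name is "scene" or "top" or "wrist"; returns (picture, depth): 400x640x3 uint8, red, green, blue; 400x640 float32, m along the optical axis (not along the pixel's ray), 0 where there is no reading.
- camera_params(name): a dict with "fovy" (degrees; the focal length in pixels is half the picture's height over the tangent of half this angle, whatever the lens; pixels are square), "cx", "cy" (the principal point, pixels), "rvec" (rotation vector, rad) and "tvec" (3), from world to camera coordinates, as OpenCV has them; the wrist camera has in their place "hand_eye" (4x4, takes a point from camera to tool coordinates, whose origin is the TCP and whose axes are the flange's). Camera axes: x right, y down, z forward; pixel columns grow to the right and rows downward; lengths in m; the calibration is good to about 2 mm. The wrist camera is an equidistant fisheye: a pixel r from the principal point sees the ray r / f radians off the axis. A picture is of the moment at which its call begins: read the wrist's pose just before it. camera_params takes no time and is no camera call.
- job_done(): hands the job in; it is judged then, once.
The state is a dict: "time": time; "joint_pos": joint angles; "joint_vel": joint speeds; "joint_efforts": joint torques, N m; "tool_pos": TCP position; "tool_rot": TCP orientation; "contact_force": force on the tool from outside, world axes, zero at the start; "ft_torque": the same for the moment, N m; "gripper_width": opening from 0.0 (shut) to 1.0 (fully open); "grasp_force": force on a finger pad.
Only numpy, scipy, OpenCV 4.12 (cv2) and the standard library are available. Lean on these libraries where they do the work, as an engineer would, in place of code of your own. Each camera call takes 0.05 s, during which the arm holds its last target. There are 200 camera calls.

## Working session

There is one attempt and no reset: what is moved stays moved. The work goes in short steps, Python scripts to look and compute and a tool call to move; the robot and the scene stay as the last step left them, time stands still between calls to the robot, and variables do not carry over. Pictures are saved under pics/ and viewed, at most 10 in all, crops included, and the job is handed in when it is done.

Besides the shell and the picture viewer there is one more tool, called after ">>>" as name([rows], argument=value, ...), one row to a line, values as JSON. jog_arm: Moves the arm, as the interface text tells. Its arguments: {"type":"object","properties":{"targets":{"type":"array"}},"required":["targets"]}

```bash
mkdir -p pics; cat > h.py <<'E'
from plant import *
import numpy as np, cv2
from scipy.spatial.transform import Rotation as R
def px2w(name,d,u,v):
    p=camera_params(name); f=200/np.tan(np.radians(p["fovy"])/2)
    z=float(d[int(v),int(u)]); c=np.array([(u-p["cx"])/f*z,(v-p["cy"])/f*z,z])
    return R.from_rotvec(p["rvec"]).as_matrix().T@(c-np.array(p["tvec"]))
def cloud(name,d):
    p=camera_params(name); f=200/np.tan(np.radians(p["fovy"])/2)
    v,u=np.mgrid[:400,:640]; c=np.stack([(u-p["cx"])/f*d,(v-p["cy"])/f*d,d],-1)
    return (c-np.array(p["tvec"]))@R.from_rotvec(p["rvec"]).as_matrix()
E
python3 - <<'E'
from h import *
for n in("scene","top"):
    p,d=grab_frame(n); np.savez(n+".npz",p=p,d=d)
    cv2.imwrite(f"pics/{n}1.png",p[...,::-1]); c=camera_params(n); print(n,c)
print(state())
E
```

```text
scene {'fovy': 48.83343139154927, 'cx': 314.84433775605925, 'cy': 193.4300194567724, 'rvec': array([ 1.63012766,  1.75467875, -0.84346279]), 'tvec': array([-0.13607839, -0.31867554,  1.59949329])}
top {'fovy': 49.32884356444491, 'cx': 321.9522933079186, 'cy': 208.97152139937248, 'rvec': array([ 2.14556996, -2.13097451,  0.18851279]), 'tvec': array([0.16958948, 0.57600688, 1.03895014])}
{'time': 0.1, 'joint_pos': array([ 1.07600138e+00,  5.32700983e-02,  1.61416170e+00, -7.21742364e-06,
        1.47601408e+00, -1.19011020e-01]), 'joint_vel': array([-0.00050956,  0.00039757, -0.00352768, -0.00116548,  0.00048881,
        0.00104384]), 'joint_efforts': array([-1.68550775e-05, -3.94905674e+01, -3.71362066e+01, -1.49927091e-04,
        3.99036478e-03, -8.87068392e-07]), 'tool_pos': array([0.22911169, 0.5808797 , 0.23019583]), 'tool_rot': array([-2.76513399e-04,  1.86787955e-01,  9.82399817e-01, -8.84403456e-04]), 'contact_force': array([0.50259842, 0.14891618, 0.47617183]), 'ft_torque': array([ 0.01784804,  0.04379411, -0.00640233]), 'grasp_force': 0.0, 'gripper_width': 1.000918022180241}
```

View pics/scene1.png

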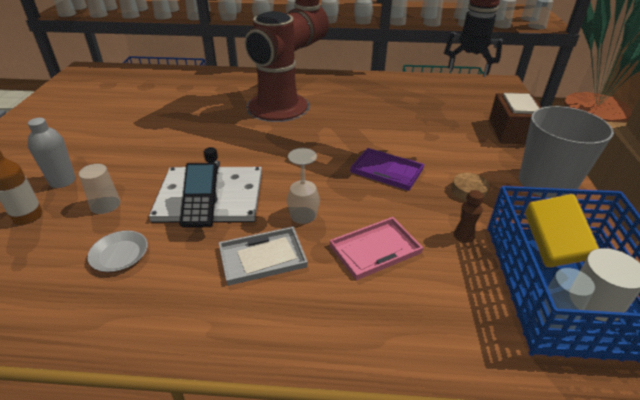

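View pics/top1.png

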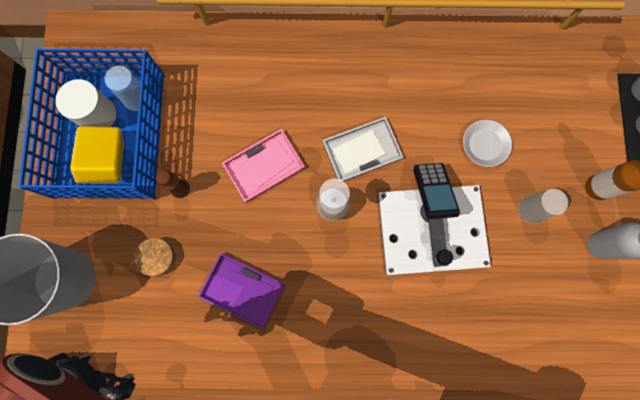

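Scene view: the robot is at the back (280,100), the terminal on its white plate at (207,190), the steel tray with paper at (262,256). Top view (up = +x, left = +y): knob at (444,258), terminal (436,190), steel tray (362,148), glass (333,200), steel dish (487,143), tumbler (543,205). Look-alike trays are pink (264,165) and purple (242,290). For knob look-alikes, the plate holes show as dark discs at (393,238), (412,254), (459,250) and (474,232), and the corner screws are smaller. The choice is the black cylinder at (444,258), at the arm's end. The tray is on +y, so the pin should go to the -y hole (459,250).

```bash
python3 - <<'E'
from h import *
t=np.load("top.npz"); p,d=t["p"],t["d"]; C=cloud("top",d); np.save("C.npy",C)
for n,u,v in [("tray",362,148),("knob",444,257),("term",440,200),("h1",393,238),("h2",412,254),("h3",459,250),("h4",474,232),("glass",333,190),("plate",420,225),("counter",300,230)]:
    print(n,C[v,u].round(4))
hsv=cv2.cvtColor(p,cv2.COLOR_RGB2HSV)
m=((C[...,2]>.012)&(C[...,2]<.032)&(hsv[...,1]<60)&(hsv[...,2]>130)).astype(np.uint8)
m[:, :375]=0; m[:,500:]=0; m[:180]=0;m[280:]=0
m=cv2.morphologyEx(m,cv2.MORPH_CLOSE,np.ones((3,3)))
P=C[m>0]; print(len(P),np.median(P[:,2]))
r=cv2.minAreaRect((P[:,:2]*1000).astype(np.float32)); print("plate rect mm",r,cv2.boxPoints(r).round(1).tolist())
k=(C[...,2]>.09)&(C[...,2]<.11); k[:240]=0;k[275:]=0;k[:,:425]=0;k[:,465:]=0
K=C[k]; print("knobtop",len(K),np.median(K,0),cv2.minEnclosingCircle((K[:,:2]*1000).astype(np.float32)))
cv2.imwrite("pics/crop.png",cv2.resize(p[120:290,310:510,::-1],None,fx=4,fy=3.5,interpolation=cv2.INTER_CUBIC)[:600])
E
```

```text
tray [0.7481 0.0674 0.0019]
knob [ 0.4548 -0.1135  0.0938]
term [ 0.5871 -0.1036  0.114 ]
h1 [ 0.5079 -0.01    0.0038]
h2 [ 0.4672 -0.0578  0.0034]
h3 [ 0.4783 -0.1791  0.0027]
h4 [ 0.5252 -0.2206  0.0013]
glass [0.5937 0.1508 0.1862]
plate [ 0.5393 -0.0757  0.0245]
counter [ 0.5276  0.2296 -0.0025]
6138 0.022058079283120147
plate rect mm ((522.9636840820312, -23.69952392578125), (214.73178100585938, 436.23907470703125), 5.769359588623047) [[394.20001220703125, 182.5], [438.1000061035156, -251.5], [651.7000122070312, -229.89999389648438], [607.9000244140625, 204.10000610351562]]
knobtop 186 [ 0.45665925 -0.11402842  0.09890302] ((455.8924560546875, -115.38289642333984), 18.769784927368164)
```

View pics/crop.png

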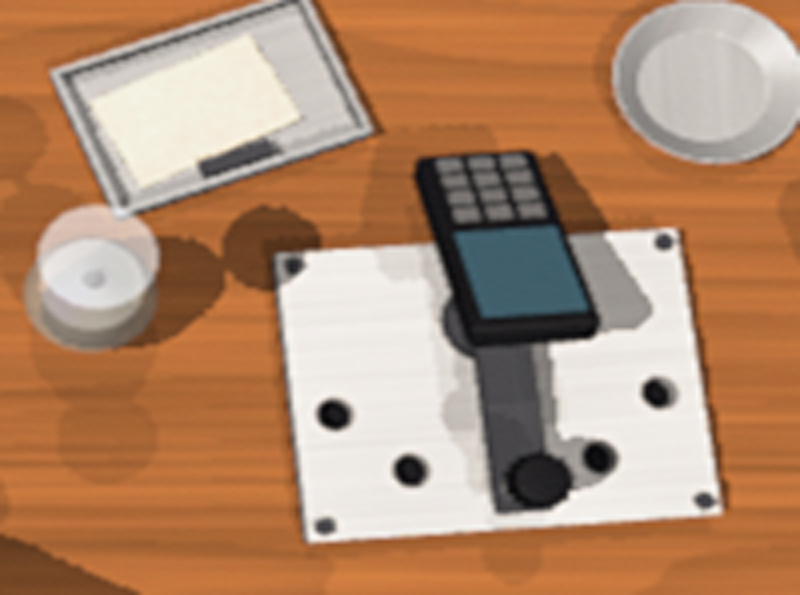

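The crop confirms it: black knob at crop (540,480), i.e. image (445,257), at the arm's end. It has two free holes on each side; the next one on -y is at crop (600,458).

```bash
cat >> h.py <<'E'
def onplane(name,u,v,z):
    p=camera_params(name); f=200/np.tan(np.radians(p["fovy"])/2)
    M=R.from_rotvec(p["rvec"]).as_matrix(); o=-M.T@np.array(p["tvec"])
    r=M.T@np.array([(u-p["cx"])/f,(v-p["cy"])/f,1]); return o+r*(z-o[2])/r[2]
E
python3 - <<'E'
from h import *
from scipy.spatial import cKDTree
crop=lambda a,b:(310+a/4-.4,120+b/3.5-.4)
pts=[((334,414),(-60,104)),((410,470),(-104,60)),((600,458),(-104,-60)),((658,393),(-60,-104)),
 ((275,255),(60,130)),((680,230),(60,-130)),((722,513),(-150,-130)),((307,543),(-150,130))]
W=np.array([onplane("top",*crop(*a),.022)[:2] for a,_ in pts])*1000; L=np.array([b for _,b in pts],float)
wc,lc=W.mean(0),L.mean(0); U,S,V=np.linalg.svd((L-lc).T@(W-wc)); Rm=(U@V).T
t=wc-Rm@lc; print("res",(W-(L@Rm.T+t)).round(1).tolist(),"yaw",np.degrees(np.arctan2(Rm[1,0],Rm[0,0])),"pivot",t)
for n,l in [("pin",(-120,0)),("goal",(-103.9,-60))]: print(n,Rm@np.array(l)+t)
# knob top centre
p=np.load("top.npz")["p"];print("knob top px",onplane("top",*crop(540,478),.100), "from depth see above")
print("wrist",camera_params("wrist"))
C=np.load("C.npy")
for n,(a,b,c,d2),h in [("glass",(165,225,310,352),.17),("tumbler",(180,225,515,570),.09),("term",(150,230,405,465),.1)]:
    Q=C[a:b,c:d2].reshape(-1,3); Q=Q[Q[:,2]>h]; print(n,np.median(Q,0),Q.min(0),Q.max(0))
E
```

```text
res [[-0.1, 0.5], [0.2, 0.8], [0.1, 0.2], [0.0, 1.5], [-0.6, 0.5], [-0.5, -2.8], [1.5, -1.2], [-0.6, 0.5]] yaw 4.582269696445353 pivot [ 574.54159215 -106.40724017]
pin [ 454.92515433 -115.99409599]
goal [ 475.76712098 -174.51607841]
knob top px [ 0.45636795 -0.11314966  0.1       ] from depth see above
wrist {'fovy': 65.70646984690485, 'cx': 318.92452672868546, 'cy': 199.9680746666677, 'hand_eye': array([[ 4.06332074e-04, -9.63465670e-01, -2.67831547e-01,
         6.53985625e-02],
       [ 9.99999834e-01,  5.00631179e-04, -2.83793854e-04,
        -1.58124089e-04],
       [ 4.07510458e-04, -2.67831388e-01,  9.63465714e-01,
        -1.43256124e-01],
       [ 0.00000000e+00,  0.00000000e+00,  0.00000000e+00,
         1.00000000e+00]])}
glass [0.58844663 0.15054386 0.18182334] [0.39421533 0.11748064 0.1767519 ] [0.62243381 0.18252234 1.11858919]
tumbler [ 0.58540112 -0.36930971  0.1095655 ] [ 0.39421533 -0.4066954   0.09014666] [0.61969193 0.18252234 1.11858919]
term [ 0.57372555 -0.10163455  0.11699866] [ 0.39421533 -0.14481005  0.10001154] [0.61659142 0.18252234 1.11858919]
```

```bash
cat >> h.py <<'E'
def units(xyz,yang):
    "shift/turn units to a tool-down pose with tool y at world angle yang (deg)"
    s=state(); q=s["tool_rot"]; M=R.from_quat([*q[1:],q[0]])
    a=np.radians(yang); y=np.array([np.cos(a),np.sin(a),0]); z=np.array([0,0,-1.]); x=np.cross(y,z)
    G=R.from_matrix(np.c_[x,y,z])
    print("t",round(s["time"],2),"pos",s["tool_pos"].round(4),"shift",(M.inv().apply(np.array(xyz)-s["tool_pos"])/.025).round(2),"turn",(np.degrees((M.inv()*G).as_rotvec())/8).round(2),
     "F",s["contact_force"].round(1),"w",round(s["gripper_width"],3),"gf",round(s["grasp_force"],1))
E
python3 -c "
from h import *
units([.4555,-.115,.20],-85.4)"
```

```text
t 0.1 pos [0.2291 0.5809 0.2302] shift [-18.64 -22.57   1.25] turn [-1.000e-02  2.000e-02  1.923e+01] F [0.5 0.1 0.5] w 1.001 gf 0.0
```

>>> jog_arm([
  [[-18.64,-22.57,0],[0,0,19.2],100],
  [[-18.64,-22.57,0],[0,0,19.2],100],
  [[-18.64,-22.57,0],[0,0,19.2],100],
  [[-18.64,-22.57,0],[0,0,19.2],100],
  [[-18.64,-22.57,0],[0,0,19.2],100],
  [[-18.64,-22.57,0],[0,0,19.2],100],
  [[-18.64,-22.57,0],[0,0,19.2],100],
  [[-18.64,-22.57,0],[0,0,19.2],100],
])

```text
time: 1.1
tool_pos: [0.384, 0.104, 0.231]
tool_rot: [0.0, 0.808, 0.589, 0.0]
contact_force: [0.7, 0.0, -0.1]
gripper_width: 1.0
grasp_force: 0.0
```

```bash
python3 -c "
from h import *
units([.4555,-.115,.20],-85.4)"
```

```text
t 1.1 pos [0.384 0.104 0.231] shift [-7.47  5.4   1.24] turn [ 0.   -0.    8.45] F [ 0.7  0.  -0.1] w 1.0 gf 0.0
```

>>> jog_arm([
  [[-7.47,5.4,1],[0,0,8.45],100],
  [[-7.47,5.4,1],[0,0,8.45],100],
  [[-7.47,5.4,1],[0,0,8.45],100],
  [[-7.47,5.4,1],[0,0,8.45],100],
  [[-7.47,5.4,1],[0,0,8.45],100],
  [[-7.47,5.4,1],[0,0,8.45],100],
  [[-7.47,5.4,1],[0,0,8.45],100],
  [[-7.47,5.4,1],[0,0,8.45],100],
])

```text
time: 2.1
tool_pos: [0.4564, -0.1127, 0.2058]
tool_rot: [-0.0, 0.999, 0.043, -0.0]
contact_force: [0.4, -0.5, -0.1]
gripper_width: 0.998
grasp_force: 0.0
```

```bash
python3 - <<'E'
from h import *
s=state();units([.4555,-.115,.14],-85.4)
p,d=grab_frame("wrist"); cv2.imwrite("pics/w1.png",p[...,::-1])
c=camera_params("wrist"); f=200/np.tan(np.radians(c["fovy"])/2); H=c["hand_eye"]
q=s["tool_rot"]; M=R.from_quat([*q[1:],q[0]]).as_matrix()
v,u=np.mgrid[:400,:640]; x=(u-c["cx"]);y=(v-c["cy"]); r=np.hypot(x,y)+1e-9; th=r/f
X=np.stack([d*np.tan(th)*x/r,d*np.tan(th)*y/r,d],-1)@H[:3,:3].T+H[:3,3]
W=X@M.T+s["tool_pos"]; np.save("W.npy",W)
m=(d>0)&(W[...,2]>.093)&(W[...,2]<.108)&(np.hypot(W[...,0]-.4555,W[...,1]+.115)<.03)
K=W[m]; print(len(K),np.median(K,0),cv2.minEnclosingCircle((K[:,:2]*1000).astype(np.float32)),np.argwhere(m).mean(0))
E
```

```text
t 2.1 pos [ 0.4564 -0.1127  0.2058] shift [-0.04  0.09  2.63] turn [-0.    0.01  0.04] F [ 0.4 -0.5 -0.1] w 0.998 gf 0.0
1321 [ 0.46030075 -0.11764434  0.10042041] ((458.83447265625, -117.73495483398438), 18.861421585083008) [196.72672218 323.72823618]
```

View pics/w1.png

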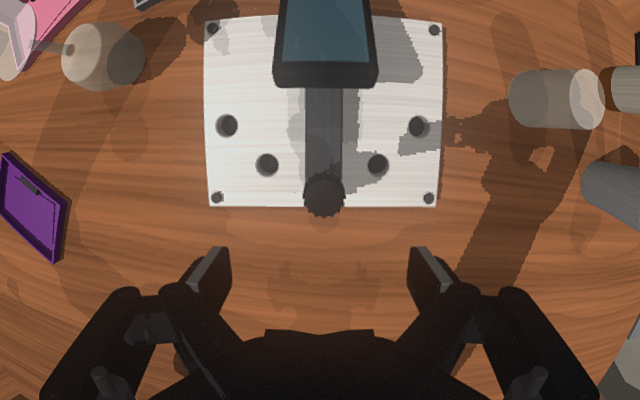

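Wrist view: the knob is at (324,197) between the pads' columns, with the -y neighbour hole at (378,164) and the other at (267,164). The three knob estimates agree within about 3 mm, and z of 0.100 matches the knob's top. Next I descend.

```bash
python3 - <<'E'
from h import *
units([.457,-.116,.068],-85.4)
W=np.load("W.npy")
for n,u,v in (("goal",378,164),("other",267,164),("o-",418,127),("o+",227,126),("screwBL",217,197),("screwBR",429,198),("TL",212,29),("TR",434,30)):
  print(n,W[v,u].round(4))
E
```

```text
t 2.15 pos [ 0.4565 -0.1127  0.2059] shift [0.01 0.14 5.52] turn [-0.    0.    0.05] F [0.5 0.6 0.1] w 0.997 gf 0.0
goal [ 0.4786 -0.1794  0.0047]
other [ 0.4677 -0.054   0.0051]
o- [ 0.5264 -0.2215  0.0038]
o+ [ 0.5083 -0.005   0.0053]
screwBL [ 0.4302 -0.0019  0.0267]
screwBR [ 0.4494 -0.2396  0.0253]
TL [0.6161 0.0148 0.027 ]
TR [ 0.6369 -0.2227  0.0269]
```

>>> jog_arm([
  [[0.01,0.14,2.0],[0,0,0],100],
  [[0.01,0.14,4.0],[0,0,0],100],
  [[0.01,0.14,5.0],[0,0,0],100],
  [[0.01,0.14,5.5],[0,0,0],100],
  [[0.01,0.14,5.5],[0,0,0],100],
])

```text
time: 2.78
tool_pos: [0.457, -0.1161, 0.0685]
tool_rot: [-0.0, 0.999, 0.043, -0.001]
contact_force: [0.1, -0.2, 0.1]
gripper_width: 1.001
grasp_force: 0.0
```

>>> jog_arm([
  [[0,0,0],[0,0,0],60],
  [[0,0,0],[0,0,0],40],
  [[0,0,0],[0,0,0],20],
  [[0,0,0],[0,0,0],20],
  [[0,0,0],[0,0,0],20],
  [[0,0,0],[0,0,0],20],
])

```text
time: 3.52
tool_pos: [0.458, -0.1166, 0.07]
tool_rot: [0.0, 0.999, 0.043, 0.001]
contact_force: [-1.2, 0.6, 6.8]
gripper_width: 0.383
grasp_force: 59.2
```

```bash
python3 - <<'E'
from h import *
units([.457,-.116,.096],-85.4)
p,d=grab_frame("wrist"); cv2.imwrite("pics/w2.png",p[...,::-1])
E
```

```text
t 3.52 pos [ 0.458  -0.1166  0.07  ] shift [-0.04 -0.03 -1.04] turn [ 0.01 -0.01  0.04] F [-1.2  0.6  6.8] w 0.383 gf 59.2
```

View pics/w2.png

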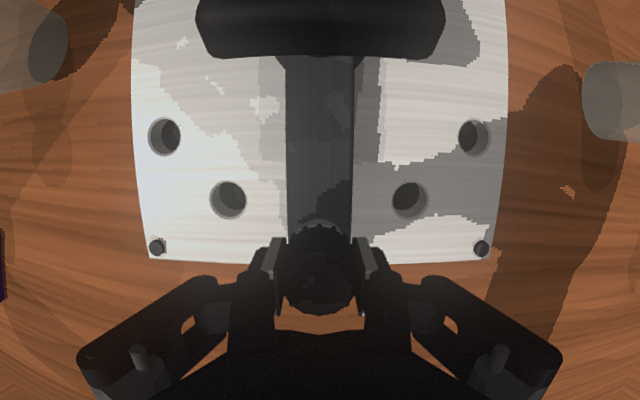

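Wrist view: the knob at (322,270) is held between both pads; opening 0.383 is about 33 mm, which matches its 34 mm. Now I pull it up.

>>> jog_arm([
  [[0,0,-0.25],[0,0,0],20],
  [[0,0,-0.5],[0,0,0],20],
  [[0,0,-0.75],[0,0,0],20],
  [[0,0,-1.0],[0,0,0],20],
  [[0,0,-1.0],[0,0,0],20],
])

```text
time: 4.2
tool_pos: [0.4577, -0.1161, 0.0935]
tool_rot: [0.0, 0.999, 0.043, 0.001]
contact_force: [6.4, -0.4, -7.7]
gripper_width: 0.378
grasp_force: 60.1
```

>>> jog_arm([
  [[0.02,0.42,0],[0,0,0],20],
  [[0.07,0.83,0],[0,0,0],20],
  [[0.16,1.24,0],[0,0,0],20],
  [[0.29,1.64,0],[0,0,0],20],
  [[0.45,2.03,0],[0,0,0],20],
  [[0.64,2.4,0],[0,0,0],20],
  [[0.64,2.4,0],[0,0,0],20],
  [[0.64,2.4,0],[0,0,0],20],
])

```text
time: 5.2
tool_pos: [0.4782, -0.1743, 0.0933]
tool_rot: [-0.0, 0.999, 0.043, -0.0]
contact_force: [4.8, 1.5, -8.2]
gripper_width: 0.381
grasp_force: 60.3
```

```bash
python3 - <<'E'
from h import *
units([.4577+.0112,-.1161-.061,.0935],-85.4)
p,d=grab_frame("wrist"); q,_=grab_frame("top")
o=np.vstack([cv2.resize(p[:,100:540],(480,436))[100:400],cv2.resize(q[150:290,370:510],None,fx=2.1,fy=2.1)[:294, :].copy() if 0 else cv2.copyMakeBorder(cv2.resize(q[160:290,370:510],(323,300)),0,0,0,157,0)])
cv2.imwrite("pics/w3.png",o[...,::-1])
E
```

```text
t 5.2 pos [ 0.4782 -0.1743  0.0933] shift [-0.38  0.08 -0.01] turn [-0.01  0.    0.04] F [ 4.8  1.5 -8.2] w 0.381 gf 60.3
```

View pics/w3.png

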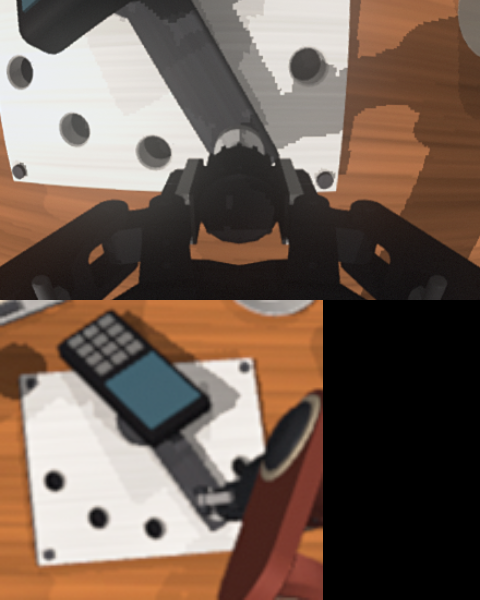

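The views show the terminal facing the tray's side (+y). The middle hole is empty at (153,152), the outer -y hole is still free at (308,65), and the TCP moved by the expected 62 mm chord. Now I ease the pin down into the hole before letting go.

>>> jog_arm([
  [[0,0,0.2],[0,0,0],20],
  [[0,0,0.4],[0,0,0],20],
  [[0,0,0.6],[0,0,0],20],
  [[0,0,0.6],[0,0,0],20],
])

```text
time: 5.8
tool_pos: [0.4783, -0.1743, 0.0783]
tool_rot: [-0.0, 0.999, 0.043, -0.0]
contact_force: [3.3, 3.4, -5.8]
gripper_width: 0.379
grasp_force: 60.3
```

The force is still just the spring at about 8 mm up, so the pin is in the hole. I release it.

>>> jog_arm([
  [[0,0,0.1],[0,0,0],20],
  [[0,0,0.1],[0,0,0],60],
  [[0,0,0.1],[0,0,0],90],
  [[0,0,0.1],[0,0,0],90],
  [[0,0,0.1],[0,0,0],90],
  [[0,0,0.1],[0,0,0],90],
])

```text
time: 6.55
tool_pos: [0.4784, -0.1748, 0.0764]
tool_rot: [0.0, 0.999, 0.043, 0.0]
contact_force: [-0.3, 0.6, -0.2]
gripper_width: 0.903
grasp_force: 0.0
```

>>> jog_arm([
  [[0,0,-1.0],[0,0,0],90],
  [[0,0,-2.0],[0,0,0],90],
  [[0,0,-3.5],[0,0,0],90],
  [[0,0,-5.0],[0,0,0],90],
  [[-1,0,-5.5],[0,0,0],90],
  [[-1,0,-5.5],[0,0,0],90],
])

```text
time: 7.3
tool_pos: [0.4536, -0.1772, 0.2153]
tool_rot: [0.001, 0.999, 0.043, 0.001]
contact_force: [0.1, 0.1, 0.3]
gripper_width: 0.899
grasp_force: 0.0
```

```bash
python3 - <<'E'
from h import *
s=state();units([.4577,-.1161,.2],-85.4)
p,d=grab_frame("wrist"); t,td=grab_frame("top"); sc,sd=grab_frame("scene")
c=camera_params("wrist"); f=200/np.tan(np.radians(c["fovy"])/2); H=c["hand_eye"]
q=s["tool_rot"]; M=R.from_quat([*q[1:],q[0]]).as_matrix()
v,u=np.mgrid[:400,:640]; x=(u-c["cx"]);y=(v-c["cy"]); r=np.hypot(x,y)+1e-9; th=r/f
X=np.stack([d*np.tan(th)*x/r,d*np.tan(th)*y/r,d],-1)@H[:3,:3].T+H[:3,3]
W=X@M.T+s["tool_pos"]
m=(d>0)&(W[...,2]>.085)&(W[...,2]<.13)&(np.hypot(W[...,0]-.479,W[...,1]+.176)<.025)
K=W[m]; print("knob",len(K),np.median(K,0),np.percentile(K[:,2],[50,80,95]),cv2.minEnclosingCircle((K[:,:2]*1000).astype(np.float32)))
C=cloud("top",td);C0=np.load("C.npy")
for n,sl in (("tray",np.s_[110:185,318:408]),("glass",np.s_[178:222,314:352])):
    print(n,np.abs(t[sl].astype(int)-np.load("top.npz")["p"][sl]).mean())
o=np.vstack([cv2.resize(p,(560,350))[:300],cv2.resize(t[110:290,300:520],(367,300)) if 0 else np.hstack([cv2.resize(t[110:290,300:520],(330,270)),cv2.resize(sc[130:290,100:330],(230,270))])])
cv2.imwrite("pics/w4.png",o[...,::-1])
E
```

```text
t 7.3 pos [ 0.4536 -0.1772  0.2153] shift [ 0.37 -2.42  0.61] turn [ 0.01 -0.02  0.03] F [0.1 0.1 0.3] w 0.899 gf 0.0
knob 1325 [ 0.48064531 -0.17571908  0.10036156] [0.10036156 0.10105933 0.1016642 ] ((479.6499328613281, -175.7130889892578), 18.87531089782715)
tray 11.150320987654322
glass 4.357057416267943
```

View pics/w4.png

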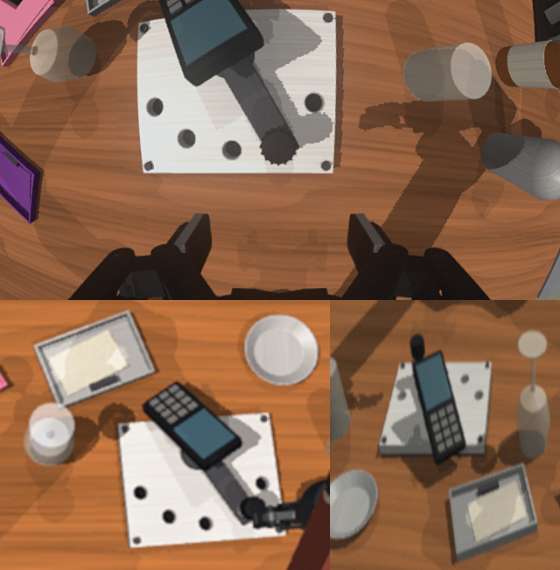

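The knob is down in the next -y hole (280,147), with its top at z 0.1004, the same as when it was home at the start. The three holes to its left and the outer one are empty, the terminal faces the tray's side, glass and tray stand where they did, and the gripper is clear.

```bash
python3 -c "
from plant import *
print(job_done())"
```

```text
the job is handed in; nothing more can be done
None
```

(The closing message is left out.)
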